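# Poke a seized bush out of its seat block from below

## Task

A brass bush is stuck below the rim of the blue seat block. Take the C-shaped poker by its red grip, reach its pin in under the block, find the hidden access hole gently by feel and poke the bush up until it stands well clear of the rim but still sits in its seat; press lightly, never with force, against the block. Then stand the poker back upright on the bench away from the block, and lift the bush out and leave it standing upright in the aluminium tray, without disturbing the other things on the bench.

Things in the scene. Friction and masses are not known exactly. Their poses are not given: they have to be found in the camera images.
- seat_block: Blue steel block fixed to the bench. Origin on the bench on the axis of its round recess, z up. Top face 98 mm up, x -40..45, y -48..48 mm. Hollow below (60 mm), open only towards its -x side: 8 mm cheeks at y = -44 and 44 from x = -10 on, rear wall at x 37..45, bolt flanges outside to y = -74 and 74.
- recess (a point): Centre of the recess mouth, in the block's top face, block axes. Recess 31 mm across, 28 mm deep; its floor has a 25 mm round opening. Four sprung pads in its wall, 7 mm below the mouth, grip the bush: about 5 to 20 N moves it, and they hold it where it is left. They still grip after it is raised 16 mm.
- keeper_mid (a point): On the recess axis, at the underside (60.5 mm above the bench) of a stiff steel keeper plate, 46 mm square, 4 mm thick, that closes the opening but for one access hole, 12 mm across with 1.2 mm chamfer. The hole's centre is 6 mm from the axis, anywhere on the block's +x half: unmeasured, only felt. It does not turn under the pin. Over 30 N from the poker on plate or block bends it: a failure.
- bush: Brass bush, solid, 30 mm diameter, 26 mm high, about 0.12 kg; origin at the centre of its underside, z up its axis. Starts on the recess floor, 70 mm above the bench, top 2 mm below the rim. Well clear: top at least 8 mm above the rim (raised 10 mm or more). The poker can raise it about 16 mm; then its foot meets the keeper plate.
- poker: Aluminium C-shaped tool standing on its foot, 0.3 kg. Origin under the foot on the pin's axis, z up. Foot x -80..15, y -20..20, 10 mm thick. Steel pin 8 mm diameter on the z axis, z 10..36 mm. Back post x -79..-65, y -11..11; top arm z 125..137. The C's mouth opens to +x: axes parallel to the block's, it enters under the block from the block's -x side.
- poker_grip (a point): Centre of the poker's red grip block, on the pin's axis 155 mm above the foot's underside; 30 mm (poker x) by 20 mm (poker y, the way to grip), z = 137 to 173 mm.
- tray: Open aluminium tray fixed to the bench, 150 mm (x) by 130 mm (y) by 24 mm high, walls and floor about 4 mm thick; origin at the centre of its underside.
- spray: Yellow spray can standing upright, 54 mm diameter, 150 mm high; origin at the centre of its underside. Leave alone.
- race: Steel bearing race lying flat, 72 mm outer diameter, 22 mm high; origin at the centre of its underside. Leave alone.
- socket: Dark impact socket standing upright, 32 mm diameter, 60 mm high; origin at the centre of its underside. Leave alone.
There are look-alikes about, which are no part of the job. Of the things like the seat_block, leave any that is brown or green; of the rest the larger one is meant.

How it is judged:
By the outcome, as a careful person would: the job done as asked, in the order asked, and still so for the second after the job is handed in, with the robot touching nothing.
It also fails if it takes over 69 s, if anything falls off the work surface, if the arm or the gripper's body presses on something with over 40 N, if the wrist force passes 120 N, or if a joint passes its speed limit or range.

## Robot

A 6-joint arm with a two-finger parallel gripper is mounted at the origin on the work surface. World frame = base frame: x ahead of the robot, y to its left, z up, the work surface at z = 0. Lengths are in m, angles in rad, forces in N, time in s.
With the tool pointing down it reaches from about 0.3 to 0.875 m from the base axis. Payload 6.4 kg.
Tool frame: the origin (TCP) lies at the very end of the fingers, on their centre line; the grasp point (between the pads) lies 19 mm behind it; z points along the fingers, y is the line along which they close (so a half turn about z gives the same grasp; the last joint's range is limited). The gripper opens to 85 mm and grips with 20 to 120 N. Pads are 22 mm wide; open, the fingers measure 114 mm over their backs; the gripper's body (76 mm by 85 mm) begins 54 mm behind the grasp point. The pads swing forward as they close: fully open they stand 13 mm farther back than shut.
Start: joints at [-1.331, 0.181, 1.607, -0, 1.354, -0.206], TCP at [0.248, -0.519, 0.231] pointing down, gripper open.
Joint ranges: [-2.99, 2.99], [-0.89, 2.07], [0.3, 2.58], [-1.14, 4.28], [0, 2.63], [-3.12, 3.12]. Speed limits (rad/s): [2.57, 2.57, 3.01, 3.14, 3.14, 3.14].

## Interface

Orientations are given as a unit quaternion [w, x, y, z].
In Python, from bench import ctrl gives the robot as it stands.
- The arm moves only by the tool jog_arm, never from a script. Its argument "series" is a list that holds one entry, the list of rows, each a list of 7 numbers: the shift along the tool's x, y, z in mm, then the turn, a rotation vector about the tool's x, y, z in rad, then the finger opening in mm, from 0 to 85.4. In form: [[[tx, ty, tz, rx, ry, rz, gripper], ...]]. A call has exactly 10 rows; each row shifts and turns the commanded pose from where the row before left it, along the tool's axes as they then stand; what a row does not reach is not made up. A row lasts 1/10 s, in which the tool goes at most 50 mm and 8.59 degrees, less where a joint would pass 70% of its speed; a pose out of reach is approached as far as the arm can. A call with a gripper value outside its range is refused whole. The fingers move at their own pace and stop on an object; the grip force is fixed at half the most. Time passes only in rows, so rows that do not move let the fingers close, or fill a call up. It gives the time, the measured TCP pose, the force, the opening and the grip force at its end, in the units of the state.
- ctrl.get_obs(): the state, without advancing time (a new reading comes with each control period).
- ctrl.camera(name): name is "scene" or "top" or "wrist"; returns a dict with "frame" (420x560x3 uint8, blue, green, red), "z_map" (420x560 float32, m along the optical axis (not along the pixel's ray), 0 where there is no reading), "fx", "fy", "cx", "cy" (pixels), "xyz" and "rotation" of the camera in the world. Camera axes: x right, y down, z forward; pixel columns grow to the right and rows downward; lengths in m; the calibration is good to about 2 mm. The wrist camera is an equidistant fisheye: a pixel r from the principal point sees the ray r / f radians off the axis. A picture is of the moment at which its call begins.
- ctrl.hand_in(): hands the job in; it is judged then, once.
The state is a dict: "time_s": time; "q": joint angles; "dq": joint speeds; "joint_efforts": joint torques, N m; "eef_pos": TCP position; "eef_rot": TCP orientation; "wrist_force": force on the tool from outside, world axes, zero at the start; "torque": the same for the moment, N m; "opening": opening from 0.0 (shut) to 1.0 (fully open); "grasp_force": force on a finger pad.
Only numpy, scipy, OpenCV 4.12 (cv2) and the standard library are available. Lean on these libraries where they do the work, as an engineer would, in place of code of your own. Each camera call takes 0.05 s, during which the arm holds its last target. There are 200 camera calls.

## Working session

There is one attempt and no reset: what is moved stays moved. The work goes in short steps, Python scripts to look and compute and a tool call to move; the robot and the scene stay as the last step left them, time stands still between calls to the robot, and variables do not carry over. Pictures are saved under pics/ and viewed, at most 10 in all, crops included, and the job is handed in when it is done.

Besides the shell and the picture viewer there is one more tool, called after "Emit:" by a JSON object that holds its "op" and its "data", one argument or row to a line. jog_arm: Moves the arm, as the interface text tells. Its arguments: {"type":"object","properties":{"series":{"type":"array"}},"required":["series"]}

```bash
ls; mkdir -p pics
cat > h.py <<'E'
import numpy as np, cv2, pickle
from bench import ctrl
def grab(n,tag):
    c=ctrl.camera(n); pickle.dump(c,open(f'pics/{tag}.pkl','wb')); cv2.imwrite(f'pics/{tag}.png',c['frame']); return c
def load(tag): return pickle.load(open(f'pics/{tag}.pkl','rb'))
def cloud(c,fish=False):
    z=c['z_map'].astype(float); v,u=np.indices(z.shape)
    x=(u-c['cx'])/c['fx']; y=(v-c['cy'])/c['fy']
    if fish:
        r=np.hypot(x,y); s=np.where(r>1e-6,np.tan(np.minimum(r,1.5))/np.maximum(r,1e-6),1); x=x*s; y=y*s
    P=np.stack([x*z,y*z,z],-1)
    R=np.array(c['rotation'],float)
    P=P@R.T+np.array(c['xyz']); P[z==0]=np.nan
    return P
E
python3 - <<'E'
from h import *
for n in('scene','top'):
    c=grab(n,n+'0'); print(n,c['fx'],c['cx'],c['cy'],c['xyz'],np.array(c['rotation']).tolist())
a=cv2.imread('pics/scene0.png');b=cv2.imread('pics/top0.png')
print(ctrl.get_obs())
E
```

```text
pics
scene 458.48866941741267 274.28399942418923 209.00007996117202 [ 1.23107026 -0.50445557  0.74977435] [-0.4116308584054751, 0.7937023846917108, 0.39992933347763726, -0.20162611231483882]
top 406.15442482103214 276.9910704643567 199.58755996861768 [ 0.44806348 -0.01044967  1.04548431] [-0.04005256300752253, 0.7156720200971034, -0.6966159106652021, 0.03058798546407508]
{'time_s': 0.1, 'q': array([-1.33129771e+00,  1.81460613e-01,  1.60789989e+00, -5.67414829e-06,
        1.35381253e+00, -2.06275268e-01]), 'dq': array([-0.00044816, -0.00033198, -0.00258051,  0.00037792, -0.00082199,
        0.00083383]), 'joint_efforts': array([-3.50043474e-04, -4.45879412e+01, -3.52238953e+01, -3.64181715e-04,
        4.13439557e-03, -4.43972692e-05]), 'eef_pos': array([ 0.24782166, -0.5183043 ,  0.23048162]), 'eef_rot': array([-7.90031670e-04,  9.75262927e-01,  2.21046600e-01, -1.58954047e-05]), 'wrist_force': array([-0.35378432, -0.00236427, -0.4303679 ]), 'torque': array([-0.04508992, -0.03640307, -0.02663099]), 'grasp_force': 0.0, 'opening': 1.004106344472573}
```

```bash
python3 - <<'E'
s=open('h.py').read()
s=s.replace("R=np.array(c['rotation'],float)","R=Rot(c['rotation'])").replace("def grab","from scipy.spatial.transform import Rotation as Ro\ndef Rot(q): return Ro.from_quat(np.roll(q,-1)).as_matrix()\ndef grab",1)
open('h.py','w').write(s)
E
python3 - <<'E'
from h import *
for n in('scene','top'):
    P=cloud(load(n+'0')); print(n,np.nanmedian(P[...,2]),np.isnan(P[...,0]).mean())
E
```

```text
scene 0.00033526290851770835 0.003920068027210884
top 0.0006904123275431884 0.004064625850340136
```

View pics/top0.png

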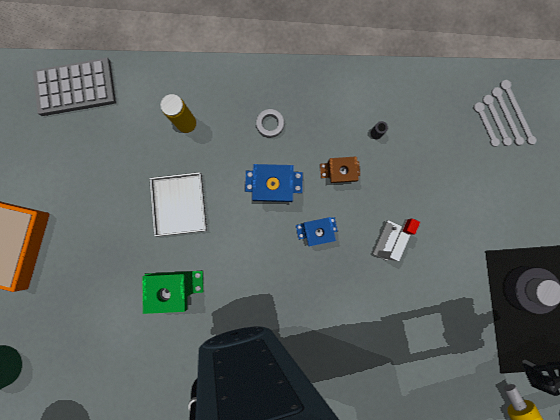

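View pics/scene0.png

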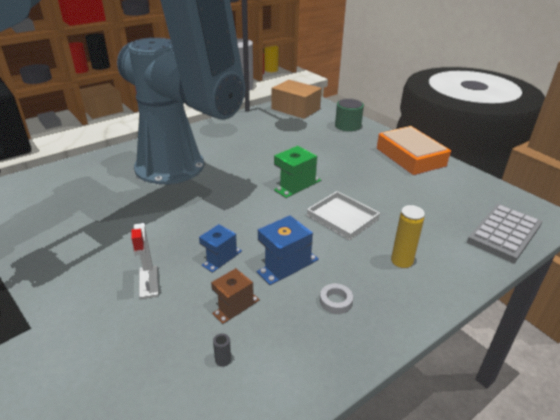

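```bash
cat > m.py <<'E'
from h import *
T=load('top0');S=load('scene0')
def rect(P,m,name):
    p=P[m][:,:2]; p=p[~np.isnan(p[:,0])]
    r=cv2.minAreaRect((p*1000).astype(np.float32)); print(name,len(p),'c',np.round(r[0],1),'wh',np.round(r[1],1),'ang',round(r[2],2),'z',round(float(np.nanmedian(P[m][:,2])),4)); return r
for nm,c in(('top',T),('scene',S)):
    P=cloud(c);f=c['frame'].astype(int);B,G,R=f[...,0],f[...,1],f[...,2];z=P[...,2];x,y=P[...,0],P[...,1]
    blue=(B>R+50)&(B>G+30)
    near=lambda cx,cy,r:np.hypot(x-cx,y-cy)<r
    if nm=='top': bx,by=x[184,285],y[184,285]; print('blk',bx,by,z[184,285])
    rect(P,blue&near(bx,by,.11)&(z>.092)&(z<.105),nm+' block top')
    rect(P,blue&near(bx,by,.11)&(z>.004)&(z<.03),nm+' block low')
    br=(R>B+60)&(G>B+30)&near(bx,by,.06)&(z>.085); 
    print(nm,'bush',np.nanmean(P[br],0),br.sum())
    red=(R>150)&(G<70)&(B<70)&(x>.1)&(x<.7)&(z>.1)&(z<.2)
    rect(P,red&(z>.165),nm+' grip'); g=np.nanmean(P[red],0)
    rect(P,near(g[0],g[1],.15)&(z>.12)&(z<.145)&(~red)&(R-B<30)&(abs(B-G)<40),nm+' arm')
    rect(P,near(g[0],g[1],.12)&(z>.006)&(z<.014),nm+' foot')
    if nm=='top': tx,ty=x[204,178],y[204,178]
    rect(P,near(tx,ty,.12)&(z>.019)&(z<.03),nm+' tray')
    for k,(u,v) in dict(spray=(170,100),race=(270,123),socket=(379,130),sblue=(312,234),brown=(335,170)).items():
        if nm=='top': print(k,np.round(P[v,u],3))
E
python3 m.py
```

```text
blk 0.5800700392977015 -0.014258024154984748 0.0992821525094576
top block top 1317 c [584.5  16.6] wh [85.9 94.7] ang 1.21 z 0.0984
top block low 243 c [551.4  14.3] wh [149.3 147.4] ang 1.23 z 0.0069
top bush [0.58156636 0.01518413 0.09657019] 109
top grip 111 c [ 487.  -289.8] wh [18.5 28.5] ang 66.67 z 0.1731
top arm 367 c [ 457.  -275.9] wh [23.1 93. ] ang 66.79 z 0.1371
top foot 471 c [ 442.5 -277.1] wh [ 96.3 151.8] ang 42.85 z 0.0102
top tray 401 c [533.6 258.4] wh [150.4 131.2] ang 7.91 z 0.0241
spray [0.758 0.252 0.152]
race [ 0.756  0.029 -0.001]
socket [ 0.726 -0.243  0.062]
sblue [ 0.465 -0.082  0.066]
brown [ 0.622 -0.135  0.067]
scene block top 899 c [586.2  15.2] wh [99.4 87.6] ang 89.4 z 0.0981
scene block low 148 c [557.4  15.5] wh [145.  140.8] ang 89.07 z 0.0062
scene bush [0.58160362 0.01682937 0.09603664] 60
scene grip 73 c [ 489.5 -290.4] wh [16.  27.8] ang 68.42 z 0.1732
scene arm 156 c [ 458.9 -277. ] wh [22.1 97.3] ang 66.4 z 0.1359
scene foot 487 c [ 459.3 -277.2] wh [40.4 96.2] ang 66.09 z 0.01
scene tray 351 c [536.8 257.2] wh [154.1 135.3] ang 8.36 z 0.0226
```

Candidates (top view pixels): large blue with brass bush (273,184), small blue (319,232), brown (343,170), green (166,293). Brown and green are excluded, so the larger of the two blues at (273,184) is meant. I'll confirm this in a crop.

```bash
cat > plan.py <<'E'
import sys; from h import *
# usage: plan.py x y z(mm) yaw(deg) nrows [startx y z yaw]
a=list(map(float,sys.argv[1:]))
o=ctrl.get_obs(); p=o['eef_pos']*1000; R=Rot(o['eef_rot'])
if len(a)>5: p=np.array(a[5:8]); y=np.radians(a[8]); R=np.array([[np.cos(y),np.sin(y),0],[np.sin(y),-np.cos(y),0],[0,0,-1]])
y=np.radians(a[3]); Rt=np.array([[np.cos(y),np.sin(y),0],[np.sin(y),-np.cos(y),0],[0,0,-1]])
rv=Ro.from_matrix(R.T@Rt).as_rotvec(); n=int(a[4]); d=(np.array(a[:3])-p)/n
for i in range(n):
    print(np.round(R.T@d,1).tolist(),np.round(rv/n,4).tolist()); R=R@Ro.from_rotvec(rv/n).as_matrix()
E
python3 - <<'E'
from h import *
a=cv2.imread('pics/top0.png')[140:310,130:400]; b=cv2.imread('pics/scene0.png')[200:330,120:330]
h=450; a=cv2.resize(a,(400,int(400*170/270)),interpolation=2); b=cv2.resize(b,(400,int(400*130/210)),interpolation=2)
H=max(a.shape[0],b.shape[0]); z=np.zeros((H,800,3),np.uint8); z[:a.shape[0],:400]=a; z[:b.shape[0],400:]=b; cv2.imwrite('pics/crop.png',z)
E
python3 plan.py 488.7 -290.3 200 -23.4 10; python3 plan.py 488.7 -290.3 142 -23.4 3 488.7 -290.3 200 -23.4
```

```text
[31.6, -10.2, 3.1] [-0.0002, 0.0, 0.0854]
[30.6, -12.8, 3.1] [-0.0002, 0.0, 0.0854]
[29.4, -15.4, 3.1] [-0.0002, 0.0, 0.0854]
[28.0, -17.9, 3.1] [-0.0002, 0.0, 0.0854]
[26.3, -20.2, 3.1] [-0.0002, 0.0, 0.0854]
[24.5, -22.3, 3.1] [-0.0002, 0.0, 0.0854]
[22.5, -24.4, 3.1] [-0.0002, 0.0, 0.0854]
[20.4, -26.2, 3.1] [-0.0002, 0.0, 0.0854]
[18.0, -27.8, 3.1] [-0.0002, 0.0, 0.0854]
[15.6, -29.3, 3.1] [-0.0002, 0.0, 0.0854]
[0.0, 0.0, 19.3] [0.0, 0.0, 0.0]
[0.0, 0.0, 19.3] [0.0, 0.0, 0.0]
[0.0, 0.0, 19.3] [0.0, 0.0, 0.0]
```

View pics/crop.png

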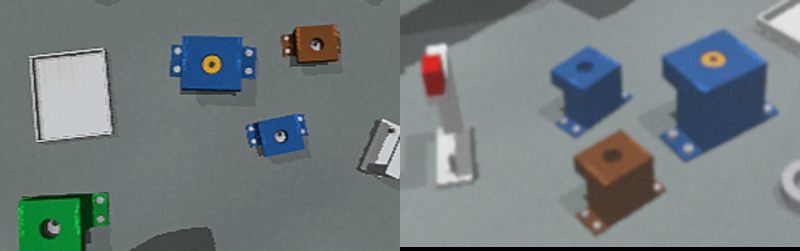

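The crop confirms it: the large blue block is the one holding the brass bush (crop 212,64 / 713,60), its overhang opens towards the robot, and the poker has its red grip on top.

Emit:
{"op": "jog_arm", "data": {
  "series": [
    [[31.6,-10.2,3.1,0,0,0.0854,85],[30.6,-12.8,3.1,0,0,0.0854,85],[29.4,-15.4,3.1,0,0,0.0854,85],[28.0,-17.9,3.1,0,0,0.0854,85],[26.3,-20.2,3.1,0,0,0.0854,85],[24.5,-22.3,3.1,0,0,0.0854,85],[22.5,-24.4,3.1,0,0,0.0854,85],[20.4,-26.2,3.1,0,0,0.0854,85],[18.0,-27.8,3.1,0,0,0.0854,85],[15.6,-29.3,3.1,0,0,0.0854,85]]
  ]
}}

```text
time_s: 1.1
eef_pos: [0.4895, -0.2894, 0.1997]
eef_rot: [-0.0, 0.979, -0.204, -0.0]
wrist_force: [0.0, -0.2, -0.1]
opening: 1.001
grasp_force: 0.0
```

Run:
```python
from h import *
c=grab('wrist','w1'); P=cloud(c,True); f=c['frame'].astype(int)
print(c['fx'],c['cx'],c['cy'],c['xyz'],np.round(Rot(c['rotation']),2).tolist(), ctrl.get_obs()['eef_pos'])
red=(f[...,2]>130)&(f[...,1]<70)&(f[...,0]<70)&(P[...,2]>.16)&(P[...,2]<.19)
p=P[red]; print(len(p),np.median(p[:,2]) if len(p) else 0)
if len(p): print(cv2.minAreaRect((p[:,:2]*1000).astype(np.float32)))
```

```text
325.19226210127806 289.06339905998146 215.3420443197303 [ 0.55089393 -0.31618352  0.34191491] [[-0.4, -0.88, -0.24], [-0.92, 0.39, 0.11], [-0.0, 0.26, -0.96]] [ 0.49214567 -0.28575373  0.19922216]
172 0.17242085793169404
((496.16943359375, -293.779541015625), (18.351966857910156, 10.541814804077148), 66.12693786621094)
```

View pics/w1.png

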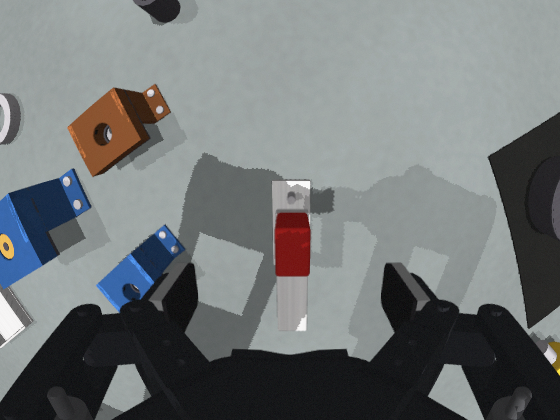

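Run:
```python
from h import *
c=load('w1'); P=cloud(c,True); f=c['frame'].astype(int)
red=(f[...,2]>70)&(f[...,1]<50)&(f[...,0]<50)&(P[...,2]>.166)&(P[...,2]<.18)
p=P[red]; print(len(p),np.median(p[:,2]),cv2.minAreaRect((p[:,:2]*1000).astype(np.float32)))
o=ctrl.get_obs(); print(o['time_s'],o['eef_pos'],o['dq'])
```

```text
1736 0.17248527924834317 ((488.2934265136719, -290.81744384765625), (19.098237991333008, 29.699167251586914), 67.29570007324219)
1.15 [ 0.49214567 -0.28575373  0.19922216] [-0.05362878 -0.01605501  0.0226758  -0.01712058  0.014406   -0.27006597]
```

Emit:
{"op": "jog_arm", "data": {
  "series": [
    [[0,0.6,10,0,0,0,85],[0,0,15,0,0,0,85],[0,0,15,0,0,0,85],[0,0,12,0,0,0,50],[0,0,5,0,0,0,40],[0,0,0,0,0,0,10],[0,0,0,0,0,0,10],[0,0,0,0,0,0,10],[0,0,0,0,0,0,10],[0,0,0,0,0,0,10]]
  ]
}}

```text
time_s: 2.15
eef_pos: [0.4893, -0.2917, 0.1441]
eef_rot: [0.001, 0.979, -0.203, 0.001]
wrist_force: [0.3, -0.9, 1.9]
opening: 0.22
grasp_force: 59.1
```

```bash
python3 plan.py 490 16 234 0 10 489 -291 234 -23.4
```

```text
[-12.1, -28.2, 0.0] [0.0, 0.0, -0.0408]
[-10.9, -28.7, 0.0] [0.0, 0.0, -0.0408]
[-9.8, -29.1, 0.0] [0.0, 0.0, -0.0408]
[-8.6, -29.5, 0.0] [0.0, 0.0, -0.0408]
[-7.4, -29.8, 0.0] [0.0, 0.0, -0.0408]
[-6.1, -30.1, 0.0] [0.0, 0.0, -0.0408]
[-4.9, -30.3, 0.0] [0.0, 0.0, -0.0408]
[-3.7, -30.5, 0.0] [0.0, 0.0, -0.0408]
[-2.4, -30.6, 0.0] [0.0, 0.0, -0.0408]
[-1.2, -30.7, 0.0] [0.0, 0.0, -0.0408]
```

Emit:
{"op": "jog_arm", "data": {
  "series": [
    [[0,0,-5,0,0,0,10],[0,0,-15,0,0,0,10],[0,0,-25,0,0,0,10],[0,0,-25,0,0,0,10],[0,0,-15,0,0,0,10],[0,0,-5,0,0,0,10],[0,0,0,0,0,0,10],[0,0,0,0,0,0,10],[0,0,0,0,0,0,10],[0,0,0,0,0,0,10]]
  ]
}}

```text
time_s: 3.15
eef_pos: [0.4882, -0.2908, 0.2321]
eef_rot: [-0.001, 0.979, -0.203, -0.001]
wrist_force: [-0.0, 0.3, -3.5]
opening: 0.226
grasp_force: 59.0
```

Emit:
{"op": "jog_arm", "data": {
  "series": [
    [[-12.1,-28.2,0,0,0,-0.0408,10],[-10.9,-28.7,0,0,0,-0.0408,10],[-9.8,-29.1,0,0,0,-0.0408,10],[-8.6,-29.5,0,0,0,-0.0408,10],[-7.4,-29.8,0,0,0,-0.0408,10],[-6.1,-30.1,0,0,0,-0.0408,10],[-4.9,-30.3,0,0,0,-0.0408,10],[-3.7,-30.5,0,0,0,-0.0408,10],[-2.4,-30.6,0,0,0,-0.0408,10],[-1.2,-30.7,0,0,0,-0.0408,10]]
  ]
}}

```text
time_s: 4.15
eef_pos: [0.4891, 0.0171, 0.2329]
eef_rot: [-0.0, 1.0, 0.001, -0.0]
wrist_force: [0.6, -0.9, -2.7]
opening: 0.224
grasp_force: 59.4
```

Emit:
{"op": "jog_arm", "data": {
  "series": [
    [[0,0,0,0,0,0,10],[0,0,0,0,0,0,10],[0,0,10,0,0,0,10],[0,0,20,0,0,0,10],[0,0,20,0,0,0,10],[0,0,18,0,0,0,10],[0,0,8,0,0,0,10],[0,0,3,0,0,0,10],[0,0,0,0,0,0,10],[0,0,0,0,0,0,10]]
  ]
}}

```text
time_s: 5.15
eef_pos: [0.4901, 0.0154, 0.1551]
eef_rot: [0.0, 1.0, -0.0, 0.001]
wrist_force: [0.9, -0.5, -3.4]
opening: 0.224
grasp_force: 59.7
```

Run:
```python
from h import *
o=ctrl.get_obs(); print(o['eef_pos'],o['eef_rot'],o['wrist_force'])
T=grab('top','top1');S=grab('scene','scene1');W=grab('wrist','w2')
P=cloud(W,True);f=W['frame'].astype(int);B,G,R=f[...,0],f[...,1],f[...,2];z=P[...,2]
blue=(B>R+40)&(B>G+20)&(z>.09)&(z<.105)&(np.hypot(P[...,0]-.582,P[...,1]-.016)<.09)
if blue.sum()>20: print('w blk',blue.sum(),cv2.minAreaRect((P[blue][:,:2]*1000).astype(np.float32)))
br=(R>B+50)&(G>B+25)&(z>.085)&(z<.11)&(np.hypot(P[...,0]-.582,P[...,1]-.016)<.03)
if br.sum()>20: print('w bush',br.sum(),cv2.minEnclosingCircle((P[br][:,:2]*1000).astype(np.float32)),np.median(z[br]))
```

```text
[0.49013374 0.01544193 0.15508393] [ 1.68627993e-04  9.99999697e-01 -3.33157201e-04  6.83294723e-04] [ 0.87238552 -0.45251195 -3.42855476]
w blk 18596 ((585.8834228515625, 15.114086151123047), (96.71411895751953, 85.10799407958984), 89.95781707763672)
w bush 1575 ((583.5653686523438, 15.048072814941406), 15.191624641418457) 0.09557079010688194
```

View pics/w2.png

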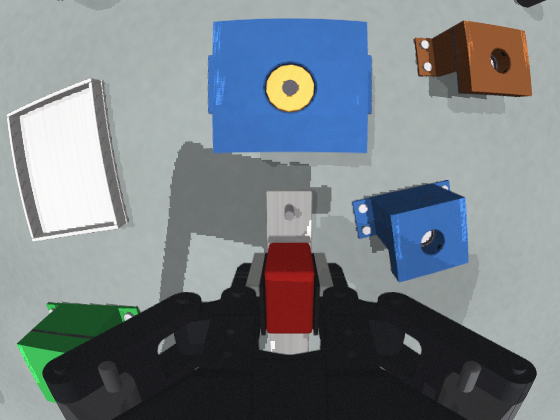

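Run:
```python
from h import *
W=load('w2');P=cloud(W,True);z=P[...,2]
near=np.hypot(P[...,0]-.490,P[...,1]-.0154)<.03
m=near&(z>.038)&(z<.055); p=P[m]; print('pin',m.sum(),np.median(p,0),cv2.minEnclosingCircle((p[:,:2]*1000).astype(np.float32)),np.percentile(z[m],[50,90]))
m=np.zeros_like(m); m[190:250,264:314]=True; m&=(z>.014)&(z<.03); print('foot',m.sum(),np.median(z[m]),np.max(P[m][:,0]),np.percentile(P[m][:,1],[1,99]))
f=W['frame'].astype(int);red=(f[...,2]>70)&(f[...,1]<50)&(f[...,0]<50)&(z>.17)&(z<.2); p=P[red]; print('grip',len(p),np.median(p[:,2]),cv2.minAreaRect((p[:,:2]*1000).astype(np.float32)))
```

```text
pin 100 [0.49012922 0.01546463 0.04667087] ((489.001953125, 15.86089038848877), 4.117173671722412) [0.04667087 0.04775299]
foot 1909 0.020747507430951495 0.5043877549665613 [-0.00373933  0.03527379]
grip 3503 0.18357386405396223 ((489.0301818847656, 15.514171600341797), (30.154159545898438, 19.882705688476562), 0.004648878239095211)
```

Emit:
{"op": "jog_arm", "data": {
  "series": [
    [[5,0.6,0,0,0,0,10],[12,0,0,0,0,0,10],[16,0,0,0,0,0,10],[18,0,0,0,0,0,10],[18,0,0,0,0,0,10],[15,0,0,0,0,0,10],[10.4,0,0,0,0,0,10],[6,0,0,0,0,0,10],[0,0,-5,0,0,0,10],[0,0,-5,0,0,0,10]]
  ]
}}

```text
time_s: 6.3
eef_pos: [0.5894, 0.0153, 0.1643]
eef_rot: [-0.0, 1.0, -0.0, -0.001]
wrist_force: [-0.1, 0.3, -2.7]
opening: 0.225
grasp_force: 59.8
```

Emit:
{"op": "jog_arm", "data": {
  "series": [
    [[0,0,-0.5,0,0,0,10],[0,0,-0.5,0,0,0,10],[0,0,-0.5,0,0,0,10],[0,0,-0.5,0,0,0,10],[0,0,-0.5,0,0,0,10],[0,0,-0.5,0,0,0,10],[0,0,0,0,0,0,10],[0,0,0,0,0,0,10],[0,0,0,0,0,0,10],[0,0,0,0,0,0,10]]
  ]
}}

```text
time_s: 7.3
eef_pos: [0.5899, 0.0152, 0.1672]
eef_rot: [-0.0, 1.0, -0.0, -0.0]
wrist_force: [0.5, -0.4, -2.8]
opening: 0.223
grasp_force: 59.8
```

Emit:
{"op": "jog_arm", "data": {
  "series": [
    [[0.5,0.2,-0.4,0,0,0,10],[0,0,-0.4,0,0,0,10],[0,0,-0.4,0,0,0,10],[0,0,-0.4,0,0,0,10],[0,0,-0.4,0,0,0,10],[0,0,-0.3,0,0,0,10],[0,0,0,0,0,0,10],[0,0,0,0,0,0,10],[0,0,0,0,0,0,10],[0,0,0,0,0,0,10]]
  ]
}}

```text
time_s: 8.3
eef_pos: [0.59, 0.0151, 0.169]
eef_rot: [-0.0, 1.0, -0.0, -0.0]
wrist_force: [1.3, -1.0, -14.5]
opening: 0.221
grasp_force: 58.9
```

Emit:
{"op": "jog_arm", "data": {
  "series": [
    [[0,0,1.5,0,0,0,10],[-0.6,-1.8,0,0,0,0,10],[-0.6,-1.7,0,0,0,0,10],[0,0,0,0,0,0,10],[0,0,-0.5,0,0,0,10],[0,0,-0.5,0,0,0,10],[0,0,-0.4,0,0,0,10],[0,0,0,0,0,0,10],[0,0,0,0,0,0,10],[0,0,0,0,0,0,10]]
  ]
}}

```text
time_s: 9.3
eef_pos: [0.5891, 0.0185, 0.1694]
eef_rot: [-0.0, 1.0, -0.0, -0.0]
wrist_force: [0.4, -0.9, -2.6]
opening: 0.225
grasp_force: 60.1
```

Emit:
{"op": "jog_arm", "data": {
  "series": [
    [[0,0,1.5,0,0,0,10],[0,2.5,0,0,0,0,10],[0,2.5,0,0,0,0,10],[0,2,0,0,0,0,10],[0,0,-0.5,0,0,0,10],[0,0,-0.5,0,0,0,10],[0,0,-0.5,0,0,0,10],[0,0,0,0,0,0,10],[0,0,0,0,0,0,10],[0,0,0,0,0,0,10]]
  ]
}}

```text
time_s: 10.3
eef_pos: [0.5888, 0.0114, 0.1687]
eef_rot: [0.0, 1.0, -0.0, -0.001]
wrist_force: [0.8, -1.8, -13.1]
opening: 0.221
grasp_force: 58.8
```

Emit:
{"op": "jog_arm", "data": {
  "series": [
    [[0,0,1.5,0,0,0,10],[-0.3,-2.7,0,0,0,0,10],[0,-2.5,0,0,0,0,10],[0,-2.5,0,0,0,0,10],[0,0,-0.5,0,0,0,10],[0,0,-0.5,0,0,0,10],[0,0,-0.5,0,0,0,10],[0,0,-0.4,0,0,0,10],[0,0,-0.4,0,0,0,10],[0,0,0,0,0,0,10]]
  ]
}}

```text
time_s: 11.3
eef_pos: [0.5889, 0.0192, 0.1704]
eef_rot: [0.0, 1.0, -0.0, 0.0]
wrist_force: [-0.3, 0.4, -2.7]
opening: 0.225
grasp_force: 60.2
```

Emit:
{"op": "jog_arm", "data": {
  "series": [
    [[0,0,-0.4,0,0,0,10],[0,0,-0.5,0,0,0,10],[0,0,-0.6,0,0,0,10],[0,0,-0.7,0,0,0,10],[0,0,-0.7,0,0,0,10],[0,0,-0.7,0,0,0,10],[0,0,-0.7,0,0,0,10],[0,0,-0.7,0,0,0,10],[0,0,-0.5,0,0,0,10],[0,0,-0.2,0,0,0,10]]
  ]
}}

```text
time_s: 12.3
eef_pos: [0.5889, 0.0192, 0.1761]
eef_rot: [0.0, 1.0, -0.0, 0.0]
wrist_force: [0.5, 0.4, -1.9]
opening: 0.226
grasp_force: 60.2
```

Emit:
{"op": "jog_arm", "data": {
  "series": [
    [[0,0,-0.5,0,0,0,10],[0,0,-0.7,0,0,0,10],[0,0,-0.8,0,0,0,10],[0,0,-0.8,0,0,0,10],[0,0,-0.8,0,0,0,10],[0,0,-0.8,0,0,0,10],[0,0,-0.8,0,0,0,10],[0,0,-0.8,0,0,0,10],[0,0,-0.8,0,0,0,10],[0,0,-0.8,0,0,0,10]]
  ]
}}

```text
time_s: 13.3
eef_pos: [0.5887, 0.0194, 0.1834]
eef_rot: [-0.0, 1.0, -0.0, -0.0]
wrist_force: [2.0, 2.3, -12.4]
opening: 0.219
grasp_force: 59.0
```

Emit:
{"op": "jog_arm", "data": {
  "series": [
    [[0,0,-0.8,0,0,0,10],[0,0,-0.8,0,0,0,10],[0,0,-0.8,0,0,0,10],[0,0,-0.8,0,0,0,10],[0,0,-0.8,0,0,0,10],[0,0,-0.8,0,0,0,10],[0,0,-0.8,0,0,0,10],[0,0,-0.8,0,0,0,10],[0,0,-0.7,0,0,0,10],[0,0,-0.3,0,0,0,10]]
  ]
}}

```text
time_s: 14.3
eef_pos: [0.5889, 0.0193, 0.1911]
eef_rot: [-0.0, 1.0, -0.0, 0.0]
wrist_force: [2.0, 2.6, -13.6]
opening: 0.229
grasp_force: 59.0
```

Run:
```python
from h import *
for n in('wrist','scene'):
    W=grab(n,n+'3');P=cloud(W,n=='wrist');f=W['frame'].astype(int);B,G,R=f[...,0],f[...,1],f[...,2];z=P[...,2]
    br=(R>B+50)&(G>B+25)&(z>.09)&(z<.13)&(np.hypot(P[...,0]-.582,P[...,1]-.016)<.03)
    if br.sum()>5: print(n,br.sum(),np.percentile(z[br],[5,50,75,95]))
o=ctrl.get_obs();print(o['eef_pos'],o['wrist_force'])
```

```text
wrist 869 [0.09626045 0.10771779 0.10846446 0.10945817]
scene 73 [0.10286338 0.10790498 0.10887052 0.11066549]
[0.58891489 0.01925675 0.19107493] [  2.24277351   3.03300741 -12.28958889]
```

Emit:
{"op": "jog_arm", "data": {
  "series": [
    [[0,0,1,0,0,0,10],[0,0,3,0,0,0,10],[0,0,5,0,0,0,10],[0,0,6,0,0,0,10],[0,0,6,0,0,0,10],[0,0,6,0,0,0,10],[0,0,5,0,0,0,10],[0,0,4,0,0,0,10],[0,0,1,0,0,0,10],[0,2,0,0,0,0,10]]
  ]
}}

```text
time_s: 15.4
eef_pos: [0.5888, 0.0174, 0.1538]
eef_rot: [-0.0, 1.0, 0.0, -0.0]
wrist_force: [-0.1, 0.1, -2.1]
opening: 0.221
grasp_force: 60.5
```

Emit:
{"op": "jog_arm", "data": {
  "series": [
    [[-4,2,0,0,0,0,10],[-10,0,0,0,0,0,10],[-14,0,0,0,0,0,10],[-16,0,0,0,0,0,10],[-18,0,0,0,0,0,10],[-16,0,0,0,0,0,10],[-14,0,0,0,0,0,10],[-8,0,0,0,0,0,10],[0,0,0,0,0,0,10],[0,0,-5,0,0,0,10]]
  ]
}}

```text
time_s: 16.4
eef_pos: [0.4888, 0.0152, 0.159]
eef_rot: [-0.0, 1.0, -0.0, -0.0]
wrist_force: [-0.1, -0.5, -2.7]
opening: 0.224
grasp_force: 60.5
```

```bash
python3 - <<'E'
from h import *
W=grab('wrist','w4');P=cloud(W,True);f=W['frame'].astype(int);B,G,R=f[...,0],f[...,1],f[...,2];z=P[...,2]
br=(R>B+50)&(G>B+25)&(z>.1)&(z<.13)&(np.hypot(P[...,0]-.582,P[...,1]-.016)<.03)
print('w bush',br.sum(),cv2.minEnclosingCircle((P[br][:,:2]*1000).astype(np.float32)),np.percentile(z[br],[25,50,75]))
o=ctrl.get_obs();print(o['eef_pos'],o['eef_rot'],o['wrist_force'])
x=P[...,0];y=P[...,1]
m=(z>.019)&(z<.03)&(np.hypot(x-.535,y-.258)<.12); print('tray',m.sum(),cv2.minAreaRect((P[m][:,:2]*1000).astype(np.float32)))
near=np.hypot(x-o['eef_pos'][0],y-o['eef_pos'][1])<.03
m=near&(z>.04)&(z<.06);print('pin z',np.median(z[m]))
E
python3 plan.py 489 -291 232 -23.4 10 489 15 232 0
```

```text
w bush 1683 ((582.0015869140625, 14.030597686767578), 14.822248458862305) [0.10703977 0.1077765  0.10851191]
[0.48979387 0.01507102 0.16023088] [ 1.51813299e-04  9.99999632e-01 -1.18134624e-04  8.35567603e-04] [ 1.10493718 -0.14614085 -2.26504029]
tray 2026 ((534.9373779296875, 257.0224609375), (150.73040771484375, 132.1876983642578), 7.927973747253418)
pin z 0.05028156233267761
[0.0, 30.6, 0.0] [0.0, 0.0, 0.0408]
[1.2, 30.6, 0.0] [0.0, 0.0, 0.0408]
[2.5, 30.5, 0.0] [0.0, 0.0, 0.0408]
[3.7, 30.4, 0.0] [0.0, 0.0, 0.0408]
[5.0, 30.2, 0.0] [0.0, 0.0, 0.0408]
[6.2, 30.0, 0.0] [0.0, 0.0, 0.0408]
[7.4, 29.7, 0.0] [0.0, 0.0, 0.0408]
[8.6, 29.4, 0.0] [0.0, 0.0, 0.0408]
[9.8, 29.0, 0.0] [0.0, 0.0, 0.0408]
[11.0, 28.6, 0.0] [0.0, 0.0, 0.0408]
```

Emit:
{"op": "jog_arm", "data": {
  "series": [
    [[0,0,-5,0,0,0,10],[0,0,-12,0,0,0,10],[0,0,-18,0,0,0,10],[0,0,-18,0,0,0,10],[0,0,-14,0,0,0,10],[0,0,-5,0,0,0,10],[0,5,0,0,0,0,10],[0,15,0,0,0,0,10],[0,25,0,0,0,0,10],[0,30.6,0,0,0,0.0408,10]]
  ]
}}

```text
time_s: 17.45
eef_pos: [0.4882, -0.0606, 0.2299]
eef_rot: [-0.0, 1.0, -0.02, -0.001]
wrist_force: [1.0, 0.1, -3.0]
opening: 0.221
grasp_force: 60.5
```

Emit:
{"op": "jog_arm", "data": {
  "series": [
    [[1.2,30.6,0,0,0,0.0408,10],[2.5,30.5,0,0,0,0.0408,10],[3.7,30.4,0,0,0,0.0408,10],[5,30.2,0,0,0,0.0408,10],[6.2,30,0,0,0,0.0408,10],[7.4,29.7,0,0,0,0.0408,10],[8.6,25,0,0,0,0.0408,10],[9.8,15,0,0,0,0.0408,10],[2,5,0,0,0,0.0408,10],[0,0,0,0,0,0,10]]
  ]
}}

```text
time_s: 18.45
eef_pos: [0.4937, -0.2941, 0.2295]
eef_rot: [-0.001, 0.979, -0.204, -0.001]
wrist_force: [-0.1, 0.8, -2.7]
opening: 0.219
grasp_force: 60.5
```

Emit:
{"op": "jog_arm", "data": {
  "series": [
    [[0,0,5,0,0,0,10],[0,0,15,0,0,0,10],[0,0,20,0,0,0,10],[0,0,20,0,0,0,10],[0,0,13,0,0,0,10],[0,0,5,0,0,0,10],[0,0,3,0,0,0,10],[0,0,2,0,0,0,10],[0,0,0,0,0,0,10],[0,0,0,0,0,0,10]]
  ]
}}

```text
time_s: 19.45
eef_pos: [0.4949, -0.2936, 0.1488]
eef_rot: [0.0, 0.979, -0.203, 0.001]
wrist_force: [0.1, -0.3, -3.8]
opening: 0.224
grasp_force: 60.4
```

Lower the last few mm slowly until the foot touches.

Emit:
{"op": "jog_arm", "data": {
  "series": [
    [[0,0,0.5,0,0,0,10],[0,0,0.5,0,0,0,10],[0,0,0.5,0,0,0,10],[0,0,0.5,0,0,0,10],[0,0,0.5,0,0,0,10],[0,0,0.5,0,0,0,10],[0,0,0.5,0,0,0,10],[0,0,0.2,0,0,0,10],[0,0,0,0,0,0,10],[0,0,0,0,0,0,10]]
  ]
}}

```text
time_s: 20.45
eef_pos: [0.4945, -0.2932, 0.1443]
eef_rot: [-0.0, 0.979, -0.203, 0.0]
wrist_force: [-0.4, 0.7, -3.0]
opening: 0.223
grasp_force: 60.4
```

Emit:
{"op": "jog_arm", "data": {
  "series": [
    [[0,0,0.3,0,0,0,10],[0,0,0.3,0,0,0,10],[0,0,0.3,0,0,0,10],[0,0,0.3,0,0,0,10],[0,0,0.2,0,0,0,10],[0,0,0,0,0,0,10],[0,0,0,0,0,0,10],[0,0,0,0,0,0,10],[0,0,0,0,0,0,10],[0,0,0,0,0,0,10]]
  ]
}}

```text
time_s: 21.45
eef_pos: [0.4949, -0.2934, 0.144]
eef_rot: [0.0, 0.979, -0.203, 0.001]
wrist_force: [-1.3, 0.1, 5.7]
opening: 0.223
grasp_force: 61.8
```

Emit:
{"op": "jog_arm", "data": {
  "series": [
    [[0,0,-0.4,0,0,0,10],[0,0,0,0,0,0,60],[0,0,0,0,0,0,70],[0,0,0,0,0,0,70],[0,0,0,0,0,0,70],[0,0,-5,0,0,0,70],[0,0,-15,0,0,0,70],[0,0,-20,0,0,0,85],[0,0,-20,0,0,0,85],[0,0,-20,0,0,0,85]]
  ]
}}

```text
time_s: 22.45
eef_pos: [0.4947, -0.2934, 0.2256]
eef_rot: [0.0, 0.979, -0.203, 0.001]
wrist_force: [-0.5, -0.2, -0.4]
opening: 0.995
grasp_force: 0.0
```

```bash
python3 - <<'E'
from h import *
W=grab('wrist','w5');P=cloud(W,True);f=W['frame'].astype(int);z=P[...,2]
red=(f[...,2]>70)&(f[...,1]<50)&(f[...,0]<50)&(z>.16)&(z<.19); p=P[red]; print('grip',len(p),np.median(p[:,2]),cv2.minAreaRect((p[:,:2]*1000).astype(np.float32)))
o=ctrl.get_obs();print(o['eef_pos'],o['wrist_force'],o['opening'])
E
python3 plan.py 582.5 14.5 225 0 10
```

```text
grip 1419 0.1724085071393174 ((494.02587890625, -293.03326416015625), (19.157718658447266, 29.5346736907959), 66.08367156982422)
[ 0.49623237 -0.29468169  0.22958721] [ 1.05114945 -1.58693541  2.8984722 ] 0.9983759960280333
[-4.4, -31.8, 0.4] [0.0004, -0.0006, -0.0408]
[-3.1, -32.0, 0.4] [0.0004, -0.0006, -0.0408]
[-1.7, -32.1, 0.4] [0.0004, -0.0006, -0.0408]
[-0.4, -32.1, 0.4] [0.0004, -0.0006, -0.0408]
[0.9, -32.1, 0.4] [0.0004, -0.0006, -0.0408]
[2.2, -32.0, 0.4] [0.0004, -0.0006, -0.0408]
[3.5, -31.9, 0.4] [0.0004, -0.0006, -0.0408]
[4.8, -31.7, 0.4] [0.0004, -0.0006, -0.0408]
[6.1, -31.5, 0.4] [0.0004, -0.0006, -0.0408]
[7.4, -31.2, 0.5] [0.0004, -0.0006, -0.0408]
```

Emit:
{"op": "jog_arm", "data": {
  "series": [
    [[-4.4,-31.8,0,0,0,-0.0408,85],[-3.1,-32,0,0,0,-0.0408,85],[-1.7,-32.1,0,0,0,-0.0408,85],[-0.4,-32.1,0,0,0,-0.0408,85],[0.9,-32.1,0,0,0,-0.0408,85],[2.2,-32,0,0,0,-0.0408,85],[3.5,-31.9,0,0,0,-0.0408,85],[4.8,-31.7,0,0,0,-0.0408,85],[6.1,-31.5,0,0,0,-0.0408,85],[7.4,-31.2,0,0,0,-0.0408,85]]
  ]
}}

```text
time_s: 23.5
eef_pos: [0.5814, 0.0172, 0.2242]
eef_rot: [0.0, 1.0, 0.001, 0.001]
wrist_force: [0.6, 0.1, 0.0]
opening: 0.995
grasp_force: 0.0
```

Emit:
{"op": "jog_arm", "data": {
  "series": [
    [[0,0,5,0,0,0,85],[0,0,10,0,0,0,85],[0,0,15,0,0,0,85],[0,0,10,0,0,0,70],[0,0,5,0,0,0,60],[0,0,0,0,0,0,60],[0,0,0,0,0,0,60],[0,0,0,0,0,0,60],[0,0,0,0,0,0,60],[0,0,0,0,0,0,60]]
  ]
}}

```text
time_s: 24.5
eef_pos: [0.5812, 0.0159, 0.1788]
eef_rot: [0.0, 1.0, -0.0, 0.0]
wrist_force: [-0.0, 0.3, -0.2]
opening: 0.703
grasp_force: 0.0
```

Run:
```python
from h import *
W=grab('wrist','w6');P=cloud(W,True);f=W['frame'].astype(int);B,G,R=f[...,0],f[...,1],f[...,2];z=P[...,2]
br=(R>B+40)&(G>B+20)&(z>.1)&(z<.13)&(np.hypot(P[...,0]-.582,P[...,1]-.016)<.03)
print('w bush',br.sum(),cv2.minEnclosingCircle((P[br][:,:2]*1000).astype(np.float32)),np.percentile(z[br],[25,50,75]))
m=(B>R+40)&(z>.092)&(z<.102)&(np.hypot(P[...,0]-.582,P[...,1]-.016)<.09); print('rim z',np.median(z[m]))
o=ctrl.get_obs();print(o['eef_pos'],o['eef_rot'],o['wrist_force'],o['opening'])
```

```text
w bush 1311 ((583.17138671875, 13.821245193481445), 15.452544212341309) [0.10674816 0.10760915 0.10838633]
rim z 0.09757428846269706
[0.58114095 0.01589556 0.17866637] [ 6.56869381e-05  9.99999943e-01 -5.88598029e-05  3.27098827e-04] [ 0.05152105 -0.15651793 -1.51769456] 0.705711153538391
```

View pics/w6.png

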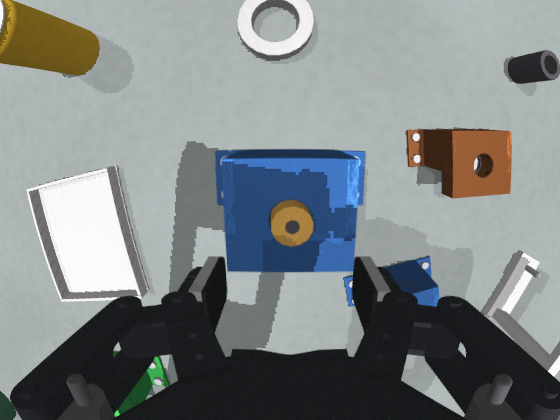

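Emit:
{"op": "jog_arm", "data": {
  "series": [
    [[1.6,1.8,5,0,0,0,60],[0,0,12,0,0,0,60],[0,0,15,0,0,0,60],[0,0,15,0,0,0,60],[0,0,14,0,0,0,60],[0,0,9,0,0,0,60],[0,0,5,0,0,0,60],[0,0,2.5,0,0,0,60],[0,0,0,0,0,0,60],[0,0,0,0,0,0,60]]
  ]
}}

```text
time_s: 25.55
eef_pos: [0.5831, 0.014, 0.1014]
eef_rot: [0.0, 1.0, -0.0, 0.001]
wrist_force: [0.3, -0.7, -0.2]
opening: 0.7
grasp_force: 0.0
```

Emit:
{"op": "jog_arm", "data": {
  "series": [
    [[0,0,0.8,0,0,0,45],[0,0,0,0,0,0,40],[0,0,0,0,0,0,35],[0,0,0,0,0,0,30],[0,0,0,0,0,0,20],[0,0,0,0,0,0,20],[0,0,0,0,0,0,20],[0,0,0,0,0,0,20],[0,0,0,0,0,0,20],[0,0,0,0,0,0,20]]
  ]
}}

```text
time_s: 26.55
eef_pos: [0.5828, 0.0142, 0.1002]
eef_rot: [-0.0, 1.0, -0.0, 0.0]
wrist_force: [0.8, 2.2, 3.9]
opening: 0.311
grasp_force: 59.0
```

Emit:
{"op": "jog_arm", "data": {
  "series": [
    [[0,0,-0.5,0,0,0,20],[0,0,-0.7,0,0,0,20],[0,0,-1,0,0,0,20],[0,0,-1,0,0,0,20],[0,0,-1,0,0,0,20],[0,0,-1,0,0,0,20],[0,0,-1,0,0,0,20],[0,0,0,0,0,0,20],[0,0,0,0,0,0,20],[0,0,0,0,0,0,20]]
  ]
}}

```text
time_s: 27.55
eef_pos: [0.5818, 0.0143, 0.1044]
eef_rot: [-0.0, 1.0, -0.0, -0.001]
wrist_force: [4.5, 1.9, -8.8]
opening: 0.306
grasp_force: 59.9
```

Run:
```python
from h import *
W=grab('wrist','w7');P=cloud(W,True);f=W['frame'].astype(int);B,G,R=f[...,0],f[...,1],f[...,2];z=P[...,2]
br=(R>B+40)&(G>B+20)&(z>.09)&(z<.14)&(np.hypot(P[...,0]-.582,P[...,1]-.016)<.03)
print('w bush',br.sum(),np.percentile(z[br],[5,25,50,75,95]))
cv2.imwrite('pics/w7c.png',cv2.resize(W['frame'][200:380,190:400],None,fx=3,fy=3))
```

```text
w bush 3131 [0.09690267 0.10913726 0.1109178  0.11198633 0.1129692 ]
```

View pics/w7c.png

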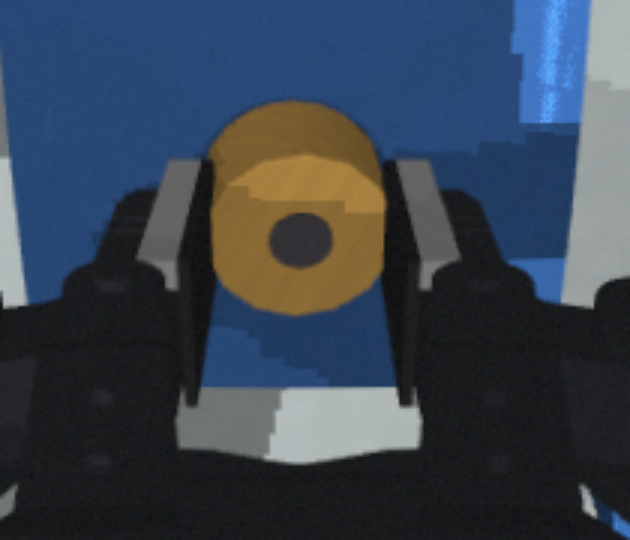

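Emit:
{"op": "jog_arm", "data": {
  "series": [
    [[0,0,-1,0,0,0,20],[0,0,-1.5,0,0,0,20],[0,0,-1.5,0,0,0,20],[0,0,-1.5,0,0,0,20],[0,0,-1.5,0,0,0,20],[0,0,-2,0,0,0,20],[0,0,-2,0,0,0,20],[0,0,-2,0,0,0,20],[0,0,-2,0,0,0,20],[0,0,-2,0,0,0,20]]
  ]
}}

```text
time_s: 28.6
eef_pos: [0.5826, 0.014, 0.1236]
eef_rot: [0.0, 1.0, -0.0, 0.0]
wrist_force: [-0.0, -0.2, -1.5]
opening: 0.31
grasp_force: 60.8
```

Emit:
{"op": "jog_arm", "data": {
  "series": [
    [[0,0,-4,0,0,0,20],[0,0,-6,0,0,0,20],[0,0,-8,0,0,0,20],[0,0,-8,0,0,0,20],[0,0,-6,0,0,0,20],[0,0,-3,0,0,0,20],[0,0,0,0,0,0,20],[0,0,0,0,0,0,20],[0,0,0,0,0,0,20],[0,0,0,0,0,0,20]]
  ]
}}

```text
time_s: 29.6
eef_pos: [0.5823, 0.0142, 0.1578]
eef_rot: [-0.0, 1.0, -0.0, -0.0]
wrist_force: [-0.3, 0.1, -1.8]
opening: 0.314
grasp_force: 60.8
```

Run:
```python
from h import *
W=grab('wrist','w8');P=cloud(W,True);f=W['frame'].astype(int);B,G,R=f[...,0],f[...,1],f[...,2];z=P[...,2]
br=(R>B+40)&(G>B+20)&(z>.1)&(z<.2)&(np.hypot(P[...,0]-.582,P[...,1]-.016)<.03)
zm=np.percentile(z[br],95);top=br&(z>zm-.006); A=P[top]; 
k=np.linalg.lstsq(np.c_[A[:,:2]-A[:,:2].mean(0),np.ones(len(A))],A[:,2],rcond=None)[0]
print('bush',br.sum(),np.percentile(z[br],[1,25,50,75,95]),'tilt',k,cv2.minEnclosingCircle((A[:,:2]*1000).astype(np.float32)))
o=ctrl.get_obs();print(o['eef_pos'],o['eef_rot'],o['wrist_force'],o['torque'])
c=grab('scene','scene8'); cv2.imwrite('pics/s8c.png',cv2.resize(c['frame'][160:320,220:420],None,fx=3.5,fy=3.5,interpolation=2))
```

```text
bush 3318 [0.1422673  0.16057712 0.16426048 0.16519866 0.1661782 ] tilt [0.025048   0.05833075 0.16463252] ((582.0934448242188, 14.15769100189209), 15.088423728942871)
[0.58234685 0.01414184 0.15783091] [-5.99058201e-05  9.99999943e-01 -1.12129597e-04 -3.13976348e-04] [ 0.0972294  -0.14657145 -0.84121827] [0.03454641 0.01412601 0.05175191]
```

View pics/s8c.png

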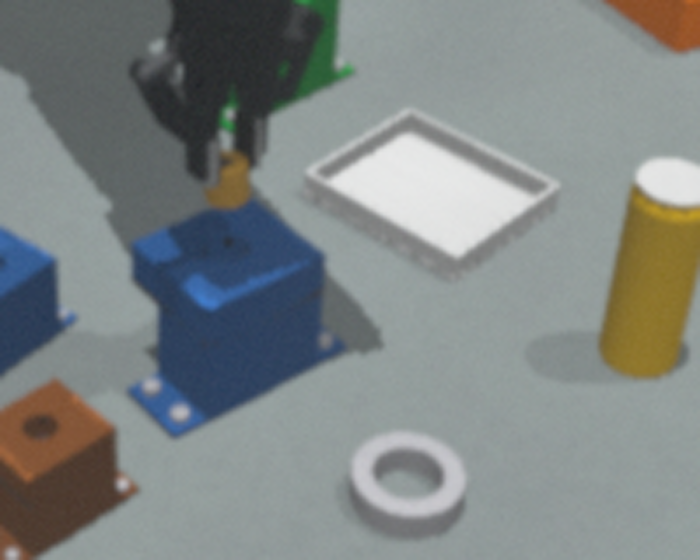

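Emit:
{"op": "jog_arm", "data": {
  "series": [
    [[-2,-10,0,0,0,0,20],[-5,-25,0,0,0,0,20],[-6,-32,0,0,0,0,20],[-7,-34,0,0,0,0,20],[-7,-34,0,0,0,0,20],[-7,-34,0,0,0,0,20],[-6,-32,0,0,0,0,20],[-5,-25,0,0,0,0,20],[-2,-13,0,0,0,0,20],[0,-4,0,0,0,0,20]]
  ]
}}

```text
time_s: 30.7
eef_pos: [0.535, 0.2586, 0.1581]
eef_rot: [-0.0, 1.0, 0.001, -0.0]
wrist_force: [-0.1, 0.5, -1.5]
opening: 0.312
grasp_force: 60.8
```

Emit:
{"op": "jog_arm", "data": {
  "series": [
    [[0,0,5,0,0,0,20],[0,0,12,0,0,0,20],[0,0,18,0,0,0,20],[0,0,20,0,0,0,20],[0,0,20,0,0,0,20],[0,0,20,0,0,0,20],[0,0,18,0,0,0,20],[0,0,10,0,0,0,20],[0,0,5,0,0,0,20],[0,0,1,0,0,0,20]]
  ]
}}

```text
time_s: 31.7
eef_pos: [0.5355, 0.2565, 0.0286]
eef_rot: [0.0, 1.0, -0.0, -0.0]
wrist_force: [-0.1, -0.2, -1.0]
opening: 0.311
grasp_force: 60.8
```

Emit:
{"op": "jog_arm", "data": {
  "series": [
    [[0,0,0.8,0,0,0,20],[0,0,0.8,0,0,0,20],[0,0,0.8,0,0,0,20],[0,0,0.5,0,0,0,20],[0,0,0.5,0,0,0,20],[0,0,0.4,0,0,0,20],[0,0,0,0,0,0,20],[0,0,0,0,0,0,20],[0,0,0,0,0,0,20],[0,0,0,0,0,0,20]]
  ]
}}

```text
time_s: 32.7
eef_pos: [0.5356, 0.2571, 0.0254]
eef_rot: [-0.0, 1.0, -0.0, 0.0]
wrist_force: [-0.0, 0.3, -1.3]
opening: 0.308
grasp_force: 60.8
```

Emit:
{"op": "jog_arm", "data": {
  "series": [
    [[0,0,0.4,0,0,0,20],[0,0,0.4,0,0,0,20],[0,0,0.4,0,0,0,20],[0,0,0.4,0,0,0,20],[0,0,0.3,0,0,0,20],[0,0,0.3,0,0,0,20],[0,0,0,0,0,0,20],[0,0,0,0,0,0,20],[0,0,0,0,0,0,20],[0,0,0,0,0,0,20]]
  ]
}}

```text
time_s: 33.7
eef_pos: [0.536, 0.2572, 0.0235]
eef_rot: [-0.0, 1.0, -0.0, 0.0]
wrist_force: [0.4, -0.3, 3.0]
opening: 0.315
grasp_force: 61.3
```

Contact made with about 4 N. Release and rise.

Emit:
{"op": "jog_arm", "data": {
  "series": [
    [[0,0,0.3,0,0,0,20],[0,0,0,0,0,0,30],[0,0,0,0,0,0,40],[0,0,0,0,0,0,55],[0,0,0,0,0,0,55],[0,0,0,0,0,0,55],[0,0,0,0,0,0,55],[0,0,-5,0,0,0,55],[0,0,-15,0,0,0,55],[0,0,-25,0,0,0,55]]
  ]
}}

```text
time_s: 34.7
eef_pos: [0.5344, 0.2568, 0.0678]
eef_rot: [0.0, 1.0, -0.0, -0.001]
wrist_force: [0.2, 0.3, 0.4]
opening: 0.639
grasp_force: 0.0
```

Emit:
{"op": "jog_arm", "data": {
  "series": [
    [[0,0,-25,0,0,0,55],[0,0,-25,0,0,0,55],[0,0,-25,0,0,0,55],[0,0,-15,0,0,0,55],[-20,0,-10,0,0,0,55],[-30,0,0,0,0,0,55],[-30,0,0,0,0,0,55],[-15,0,0,0,0,0,55],[0,0,0,0,0,0,55],[0,0,0,0,0,0,55]]
  ]
}}

```text
time_s: 35.7
eef_pos: [0.4412, 0.2573, 0.1686]
eef_rot: [-0.0, 1.0, 0.0, 0.001]
wrist_force: [0.0, -0.6, 0.8]
opening: 0.642
grasp_force: 0.0
```

Run:
```python
from h import *
W=grab('wrist','w9');P=cloud(W,True);f=W['frame'].astype(int);B,G,R=f[...,0],f[...,1],f[...,2];z=P[...,2]
br=(R>B+40)&(G>B+20)&(z>.025)&(z<.06)&(np.hypot(P[...,0]-.535,P[...,1]-.257)<.05)
print('bush',br.sum(),cv2.minEnclosingCircle((P[br][:,:2]*1000).astype(np.float32)),np.percentile(z[br],[50,75,95]))
c=grab('scene','scene9'); cv2.imwrite('pics/s9.png',np.hstack([cv2.resize(c['frame'],(400,300)),cv2.resize(W['frame'],(400,300))]))
```

```text
bush 796 ((536.955078125, 258.93212890625), 14.777202606201172) [0.02959977 0.03007206 0.03081522]
```

View pics/s9.png

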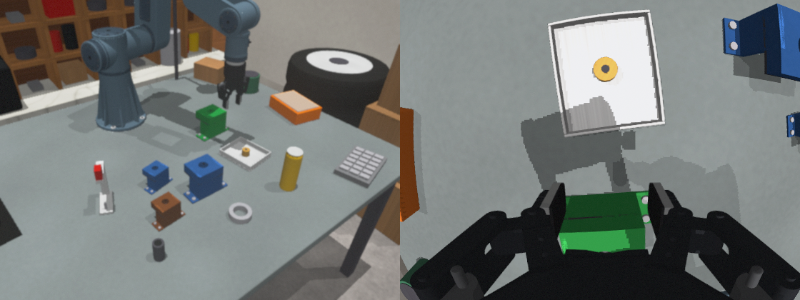

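The bush stands upright in the tray (right view 605,69; its top is at 30 mm), the poker is upright (100,190), and everything else is in place.

```bash
python3 -c "
from bench import ctrl
print(ctrl.hand_in())"
```

```text
the job is handed in; nothing more can be done
None
```

The job is handed in at about 36 s: the bush was poked up about 10 mm clear of the rim (roughly 11 N at most on the plate), the poker stands upright on the bench at its old spot, and the bush stands upright in the tray with nothing else seen to have moved; the hand-in returned no verdict.

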